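Seat the round flask in the demonstration's ring support

ROBOT

A 6-joint arm with a two-finger parallel gripper is mounted at the origin on the work surface. World frame = base frame: x ahead of the robot, y to its left, z up, the work surface at z = 0. Lengths are in m, angles in rad, forces in N, time in s.
With the tool pointing down it reaches from about 0.35 to 0.775 m from the base axis. Payload 5.5 kg.
Tool frame: the origin (TCP) lies between the finger pads; the fingertips stand 17 mm ahead of it and the grasp point (between the pads) lies 2 mm behind it; z points along the fingers, y is the line along which they close (so a half turn about z gives the same grasp; the last joint's range is limited). The gripper opens to 85 mm and grips with 20 to 120 N. Pads are 22 mm wide; open, the fingers measure 114 mm over their backs; the gripper's body (76 mm by 85 mm) begins 54 mm behind the grasp point. The pads swing forward as they close: fully open they stand 13 mm farther back than shut.
Start: joints at [-1.393, 0.313, 0.046, 1.304, 0, 1.431], TCP at [0.18, -0.546, 0.248] pointing down, gripper open.
Joint ranges: [-2.76, 2.76], [-0.86, 1.69], [-1.03, 1.26], [-2.2, 2.34], [-1.47, 1.5], [-3.14, 3.14]. Speed limits (rad/s): [2.57, 2.57, 3.14, 3.14, 3.14, 3.14].

INTERFACE

Orientations are given as a 3x3 rotation matrix whose columns are the frame's x, y, z axes.
In Python, from station import * gives the robot as it stands.
- The arm moves only by the tool carry_out, never from a script. Its argument "targets" is a list that holds one entry, the list of rows, each a list of 7 numbers: the finger opening in cm, from 0 to 8.54, then the shift along the tool's x, y, z in cm, then the turn, a rotation vector about the tool's x, y, z in rad. In form: [[[claw, x, y, z, rx, ry, rz], ...]]. A call has 1 to 8 rows; each row is the pose to reach, as a shift and turn from the pose commanded when the call began, along the tool's axes at that moment; what a row does not reach only later rows make up. A row lasts 1/10 s, in which the tool goes at most 50 mm and 8.59 degrees, less where a joint would pass 70% of its speed; a pose out of reach is approached as far as the arm can. A call with a gripper value outside its range is refused whole. The fingers move at their own pace and stop on an object; the grip force is fixed at half the most. Time passes only in rows, so rows that repeat a pose let the fingers close. It gives the time, the measured TCP pose, the force, the opening and the grip force at its end, in the units of the state.
- state(): the state, without advancing time (a new reading comes with each control period).
- grab_frame(name): name is "scene" or "top" or "wrist"; returns (picture, depth): 400x640x3 uint8, blue, green, red; 400x640 float32, m along the optical axis (not along the pixel's ray), 0 where there is no reading.
- get_calibration(name): a dict with "K" (3x3 intrinsics, pixels), "R" (3x3) and "t" (3): a world point X has camera coordinates R X + t. Camera axes: x right, y down, z forward; pixel columns grow to the right and rows downward; lengths in m; the calibration is good to about 2 mm. The wrist camera is an equidistant fisheye: a pixel r from the principal point sees the ray r / f radians off the axis. A picture is of the moment at which its call begins: read the wrist's pose just before it. get_calibration takes no time and is no camera call; for the wrist camera it gives the pose at the moment of the call.
- hand_in(): hands the job in; it is judged then, once.
Trained networks look in the newest picture that a camera, given by its name, has taken for a name from the list of things; names that differ only in an ending like _2 or _b are one class to them, and where a whole thing is asked for, a point or a joint stands for the part that bears it (a point fixed in the world has none). Each returns a list of dicts, best first, with "p" (0 to 1); they miss things now and then, are a little off and sometimes report something else, mostly with a low value. They report only what shows in the picture. A call takes as long as a camera call. They do not tell look-alikes from the thing itself.
- look_for(camera, query): "extent" ([left, top, right, bottom] in pixels, round what is visible of it).
- silhouettes(camera, query): "pixels" (400x640 bool, what is visible of it) and "extent" ([left, top, right, bottom] in pixels, round what is visible of it).
The state is a dict: "t": time; "qpos": joint angles; "qvel": joint speeds; "effort": joint torques, N m; "position": TCP position; "orientation": TCP orientation; "ft_force": force on the tool from outside, world axes, zero at the start; "moment": the same for the moment, N m; "opening": finger opening in m; "gripper_force": force on a finger pad.
Only numpy, scipy, OpenCV 4.12 (cv2) and the standard library are available. Lean on these libraries where they do the work, as an engineer would, in place of code of your own. Each camera call takes 0.05 s, during which the arm holds its last target. There are 200 camera calls.

TASK

Get the hydrogen demonstration ready: take the larger of the two round-bottomed flasks out of its cork ring by the neck and set it in the steel ring support on the black board, so that it sits level and centred with its neck upright. Set the glass down gently, do not drop it, and leave the smaller round flask sitting where it is.

Things in the scene. Friction and masses are not known exactly. Their poses are not given: they have to be found in the camera images.
- flask_mid (a point): The larger round-bottomed flask: clear glass, loose, 160 g, 140 mm tall. Ball 80 mm across, heavy at the bottom; straight neck 30 mm across from 77 mm above its lowest point to the top. Starts upright in a fixed cork ring (90 mm across, 25 mm high). Point: on its axis half-way up, 70 mm above its lowest point and 35 mm below the neck's best grip. z points up along the neck.
- support_ring (a point): Steel ring on three thin legs, 74 mm outside, 60 mm inside, fixed on a black board to the robot's left; apparatus on the board is up to 53 mm high, 90 mm or more from the ring's axis. Point: centre of the ring's top face, 66 mm above the table; z up. The seated larger flask rests on the ring's inner edge, its lowest point 13 mm below this point and its mid point 57 mm above it.
- small_flask_mid (a point): The smaller round-bottomed flask, to be left alone: same glass, 105 mm tall, ball 58 mm, neck 22 mm across, loose in its own cork ring. The two flasks may be in either place. Point: on its axis half-way up, 52 mm above its lowest point; z up the neck. A flat-bottomed conical flask 118 mm tall and an empty cork ring nearby are not part of the job.
Not all that is in view belongs to the job. What is shaped like the part that bears flask_mid but orange is not meant.

How it is judged:
By the outcome, as a careful person would: the job done as asked, in the order asked, and still so for the second after the job is handed in, with the robot touching nothing.
It also fails if it takes over 35 s, if anything falls off the work surface, if the arm or the gripper's body presses on something with over 40 N, if the wrist force passes 120 N, or if a joint passes its speed limit or range.

## Working session

There is one attempt and no reset: what is moved stays moved. The work goes in short steps, Python scripts to look and compute and a tool call to move; the robot and the scene stay as the last step left them, time stands still between calls to the robot, and variables do not carry over. Pictures are saved under pics/ and viewed, at most 10 in all, crops included, and the job is handed in when it is done.

Besides the shell and the picture viewer there is one more tool, called after ">>>" in YAML: its name, and indented under it one key for each argument. carry_out: Moves the arm, as the interface text tells. Its arguments: {"type":"object","properties":{"targets":{"type":"array"}},"required":["targets"]}

```bash
mkdir -p pics; cat > h.py <<'E'
from station import *
import numpy as np, cv2
def ray(c,u,v):
    K=c["K"];return np.array([(u-K[0][2])/K[0][0],(v-K[1][2])/K[1][1],1.])
def at_z(c,u,v,z):
    R=np.array(c["R"]);t=np.array(c["t"]).ravel();d=R.T@ray(c,u,v);o=-R.T@t
    return o+d*(z-o[2])/d[2]
def world(c,u,v,dep):
    R=np.array(c["R"]);t=np.array(c["t"]).ravel();return R.T@(ray(c,u,v)*dep-t)
E
python3 - <<'E'
from h import *
for n in("scene","top"):
    im,d=grab_frame(n);cv2.imwrite(f"pics/{n}0.png",im);np.save(n+"0.npy",d)
    c=get_calibration(n);print(n,-np.array(c["R"]).T@np.array(c["t"]).ravel(),np.array(c["K"])[0,0])
    for q in("flask_mid","small_flask_mid","support_ring"):
        for r in look_for(n,q)[:4]:print(n,q,round(r["p"],2),np.round(r["extent"]))
print(state()["t"])
E
```

```text
scene [0.99569798 0.24298506 0.86261225] 419.4057339733881
scene flask_mid 0.89 [244.  66. 276. 116.]
scene flask_mid 0.87 [142. 221. 186. 272.]
scene flask_mid 0.77 [300.  86. 334. 131.]
scene flask_mid 0.56 [234. 118. 270. 168.]
scene small_flask_mid 0.56 [275. 157. 300. 191.]
scene support_ring 0.57 [362. 227. 510. 360.]
top [ 0.4014866  -0.00370361  1.04719914] 394.8238788780641
top flask_mid 0.8 [380.  88. 409. 125.]
top flask_mid 0.74 [387. 213. 420. 242.]
top flask_mid 0.68 [362. 285. 390. 316.]
top flask_mid 0.66 [426. 269. 465. 304.]
top small_flask_mid 0.81 [341. 204. 364. 229.]
top support_ring 0.62 [146. 166. 251. 244.]
0.4
```

View pics/scene0.png

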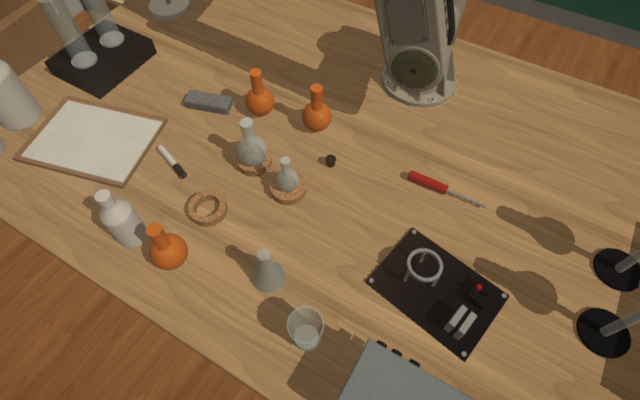

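View pics/top0.png

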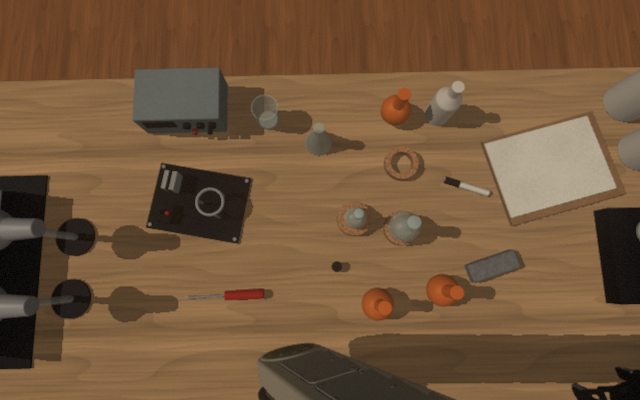

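The three orange flasks (scene (259,95), (317,110), (167,248)) are look-alikes. The clear round flasks are at scene (252,148) and (287,180), or top (404,227) and (354,217). The one at top (404,227) has the bigger ball and neck and sits in a cork ring, so it should be flask_mid. The clear flask at top (319,140) is conical. The ring is on the black board at top (210,202). I'll check this in an enlarged crop.

```bash
python3 - <<'E'
from h import *
s=cv2.imread("pics/scene0.png");t=cv2.imread("pics/top0.png")
f=lambda a,k:cv2.resize(a,None,fx=k,fy=k,interpolation=cv2.INTER_CUBIC)
a=f(s[110:210,220:320],3.9);b=f(t[180:280,330:430],3.9)
c1=f(t[160:220,180:240],3.25);c2=f(s[235:295,390:450],3.25)
cv2.imwrite("pics/crop.png",np.vstack([np.hstack([a,b]),np.hstack([c1,c2,c1*0,c1*0])]))
for n in("scene","top"):
    grab_frame(n);c=get_calibration(n);d=np.load(n+"0.npy")
    for r in silhouettes(n,"flask_mid"):
        m=r["pixels"];e=np.array(r["extent"])
        vs,us=np.nonzero(m);k=d[vs,us]>0
        P=np.array([world(c,u,v,d[v,u]) for u,v in zip(us[k],vs[k])])
        print(n,round(r["p"],2),e.round(),len(us),"depth med",np.median(P,0).round(3),"zmax",P[:,2].max().round(3))
        hi=P[P[:,2]>P[:,2].max()-.012];print("   top pts",len(hi),hi.mean(0).round(3))
E
```

```text
scene 0.97 [244.  69. 274. 113.] 848 depth med [ 0.358 -0.319  0.069] zmax 0.144
   top pts 95 [ 0.348 -0.327  0.139]
scene 0.9 [300.  86. 333. 130.] 946 depth med [ 0.327 -0.158  0.069] zmax 0.143
   top pts 116 [ 0.316 -0.166  0.139]
scene 0.81 [143. 223. 188. 272.] 1376 depth med [ 0.825 -0.227  0.069] zmax 0.144
   top pts 207 [ 0.819 -0.239  0.139]
scene 0.72 [236. 120. 267. 169.] 1043 depth med [ 0.516 -0.23   0.08 ] zmax 0.155
   top pts 131 [ 0.505 -0.24   0.151]
top 0.96 [387. 210. 420. 242.] 823 depth med [ 0.499 -0.227  0.08 ] zmax 0.155
   top pts 158 [ 0.504 -0.237  0.151]
top 0.85 [364. 286. 394. 320.] 869 depth med [ 0.321 -0.154  0.068] zmax 0.145
   top pts 173 [ 0.315 -0.163  0.139]
top 0.76 [424. 273. 464. 305.] 892 depth med [ 0.348 -0.314  0.069] zmax 0.144
   top pts 161 [ 0.345 -0.325  0.139]
top 0.76 [382.  88. 412. 122.] 774 depth med [ 0.808 -0.228  0.071] zmax 0.144
   top pts 125 [ 0.819 -0.234  0.14 ]
```

View pics/crop.png

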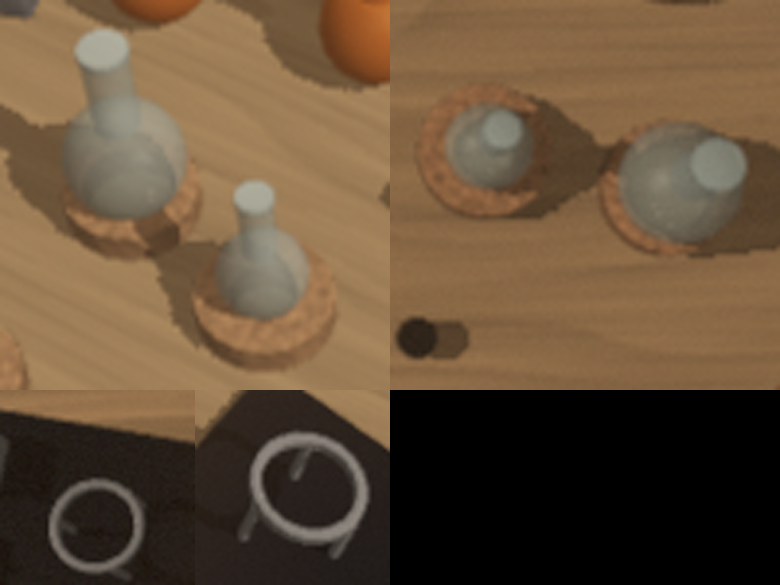

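The crop confirms it: upper-left of the scene crop and right of the top crop show the larger clear flask, about (0.504,-0.239) with its top at z≈0.154. The small one is beside it, and the steel ring is centred near top (209.5,202) and scene (425,265).

```bash
python3 - <<'E'
from h import *
for n,(u0,u1,v0,v1) in dict(scene=(400,448,242,295),top=(190,230,182,222)).items():
    im=cv2.imread(f"pics/{n}0.png");d=np.load(n+"0.npy");c=get_calibration(n)
    P=np.array([world(c,u,v,d[v,u]) for u in range(u0,u1) for v in range(v0,v1) if d[v,u]>0])
    h=P[(P[:,2]>.058)&(P[:,2]<.075)];A=np.c_[2*h[:,:2],np.ones(len(h))]
    x=np.linalg.lstsq(A,(h[:,:2]**2).sum(1),rcond=None)[0]
    print(n,len(h),"circle",x[:2].round(4),"r",np.sqrt(x[2]+x[:2]@x[:2]).round(4),"z",np.median(h[:,2]).round(4),"mid bbox",(h.min(0)+h.max(0))[:2]/2)
for n,uv in dict(scene=(425.4,264.8),top=(209.5,201.9)).items(): print(n,at_z(get_calibration(n),*uv,.066).round(4))
# neck rim circle fit
for n,(u0,u1,v0,v1) in dict(scene=(230,275,115,150),top=(380,425,205,245)).items():
    d=np.load(n+"0.npy");c=get_calibration(n)
    P=np.array([world(c,u,v,d[v,u]) for u in range(u0,u1) for v in range(v0,v1) if d[v,u]>0])
    h=P[P[:,2]>.150];print(n,len(h),h.mean(0).round(4),((h.min(0)+h.max(0))/2).round(4))
    h=P[(P[:,2]>.04)&(P[:,2]<.085)]
    A=np.c_[2*h,np.ones(len(h))];x=np.linalg.lstsq(A,(h**2).sum(1),rcond=None)[0];print(" ball",x[:3].round(4),np.sqrt(x[3]+x[:3]@x[:3]).round(4))
s=state();print(s["position"],np.round(s["orientation"],3).tolist(),s["opening"],s["t"])
E
```

```text
scene 403 circle [0.5782 0.2489] r 0.0334 z 0.065 mid bbox [0.57677954 0.24872211]
top 257 circle [0.5781 0.2529] r 0.0335 z 0.0653 mid bbox [0.57836169 0.25330517]
scene [0.5775 0.2514 0.066 ]
top [0.5756 0.2517 0.066 ]
scene 104 [ 0.5038 -0.2414  0.1516] [ 0.5031 -0.2419  0.1525]
 ball [ 0.5036 -0.2421  0.0511] 0.0398
top 96 [ 0.5041 -0.2369  0.1515] [ 0.5044 -0.2369  0.1524]
 ball [ 0.5051 -0.2373  0.0507] 0.0395
[ 0.17968967 -0.5462423   0.24833775] [[0.95, 0.312, 0.0], [0.312, -0.95, -0.0], [0.0, 0.0, -1.0]] 0.08521515488349178 0.6
```

>>> carry_out:
  targets:
    - [[8.5,5,-2.4,0,0,0,-0.14],[8.5,10,-4.8,0,0,0,-0.28],[8.5,15,-7.1,0,0,0,-0.42],[8.5,20,-9.5,0,0,0,-0.56],[8.5,25,-11.9,0,0,0,-0.7],[8.5,30,-14.2,0,0,0,-0.84],[8.5,35,-16.6,0,0,0,-0.98],[8.5,40.4,-19,0,0,0,-1.1]]

```text
t: 1.4
position: [0.4712, -0.2694, 0.2486]
orientation: [[0.147, 0.989, 0.001], [0.989, -0.147, -0.001], [-0.001, 0.001, -1.0]]
ft_force: [1.0, -0.7, -0.9]
opening: 0.0849
gripper_force: 0.0
```

>>> carry_out:
  targets:
    - [[8.5,0,0,0,0,0,-0.1],[8.5,0,0,0,0,0,-0.15],[8.5,0,0,0,0,0,-0.15],[8.5,0,0,0,0,0,-0.15]]

```text
t: 1.8
position: [0.4699, -0.2711, 0.2483]
orientation: [[0.004, 1.0, 0.0], [1.0, -0.004, -0.0], [-0.0, 0.0, -1.0]]
ft_force: [0.3, 0.5, -0.0]
opening: 0.085
gripper_force: 0.0
```

```bash
python3 - <<'E'
from h import *
s=state();R=np.array(s["orientation"]);p=np.array(s["position"]);print(p,R.round(3).tolist(),s["t"])
print("cm to target",(R.T@(np.array([.504,-.2395,.116])-p)*100).round(2))
c=get_calibration("wrist");im,d=grab_frame("wrist");cv2.imwrite("pics/w1.png",im);np.save("w1.npy",d)
Rc=np.array(c["R"]);t=np.array(c["t"]).ravel();K=np.array(c["K"])
for z,n in((.151,"rim"),(.05,"ball")):
    q=Rc@np.array([.504,-.2395,z])+t;th=np.arctan2(np.hypot(*q[:2]),q[2]);r=q[:2]/np.hypot(*q[:2])*th;print(n,K[0,2]+K[0,0]*r[0],K[1,2]+K[1,1]*r[1])
E
```

```text
[ 0.46989912 -0.27107845  0.24833651] [[0.004, 1.0, 0.0], [1.0, -0.004, -0.0], [-0.0, 0.0, -1.0]] 1.8
cm to target [ 3.17  3.4  13.23]
rim 363.5820965879823 162.38474034298784
ball 350.1829620833057 141.6159384732567
```

View pics/w1.png

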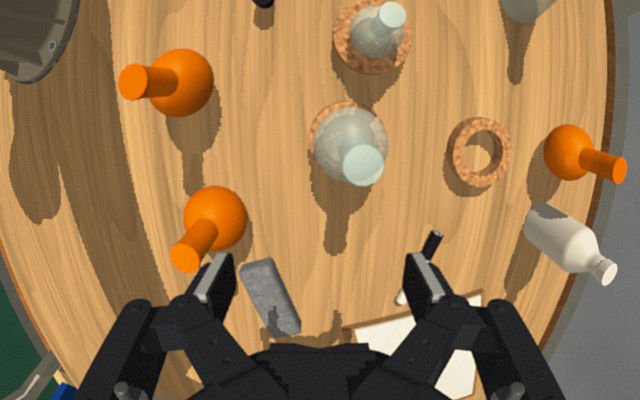

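The wrist picture shows the larger flask's rim centre at about (362,165); I predicted (364,162), so they agree to about 2 mm. I'll move over it and look once more.

>>> carry_out:
  targets:
    - [[8.5,1.6,1.7,1,0,0,0],[8.5,3.2,3.4,2,0,0,0],[8.5,3.2,3.4,4,0,0,0],[8.5,3.2,3.4,5,0,0,0],[8.5,3.2,3.4,5,0,0,0]]

```text
t: 2.35
position: [0.5027, -0.239, 0.1967]
orientation: [[0.004, 1.0, -0.003], [1.0, -0.004, 0.002], [0.002, -0.003, -1.0]]
ft_force: [-1.2, -0.2, -0.5]
opening: 0.0851
gripper_force: 0.0
```

```bash
python3 - <<'E'
from h import *
s=state();R=np.array(s["orientation"]);p=np.array(s["position"])
c=get_calibration("wrist");im,d=grab_frame("wrist")
Rc=np.array(c["R"]);t=np.array(c["t"]).ravel();K=np.array(c["K"])
def px(X):
    q=Rc@X+t;th=np.arctan2(np.hypot(*q[:2]),q[2]);return K[:2,2]+K[0,0]*q[:2]/np.hypot(*q[:2])*th
for x,y in((.504,-.2395),(.509,-.2395),(.504,-.2345)):print(px(np.array([x,y,.151])).round(1))
ci=[px(np.array([.504+.015*np.cos(a),-.2395+.015*np.sin(a),.151])) for a in np.linspace(0,6.28,40)]
cv2.polylines(im,[np.int32(np.round(ci))],True,(0,0,255),1)
u,v=px(np.array([.504,-.2395,.151])).astype(int);cv2.imwrite("pics/w2.png",cv2.resize(im[max(0,v-90):v+90,u-100:u+100],None,fx=3,fy=3));print(u,v)
v,u=np.mgrid[0:400,0:640];dx,dy=(u-K[0,2])/K[0,0],(v-K[1,2])/K[1,1];th=np.hypot(dx,dy)+1e-9
X=np.dstack([np.tan(th)*dx/th*d,np.tan(th)*dy/th*d,d])[(d>0)&(th<1.4)];W=(X-t)@Rc
m=(W[:,2]>.145)&(W[:,2]<.157)&(np.hypot(W[:,0]-.504,W[:,1]+.2395)<.025);w=W[m];print(m.sum(),w.mean(0),(w.min(0)+w.max(0))/2,w.max(0)-w.min(0))
print(p,"cm to target",(R.T@(np.array([.504,-.2395,.116])-p)*100).round(2))
E
```

```text
[319.8 232.6]
[328.  232.5]
[319.8 225.1]
319 232
1978 [ 0.50374112 -0.24064757  0.15089298] [ 0.50377854 -0.24168491  0.14899288] [0.03177074 0.0324004  0.00794723]
[ 0.50274187 -0.23901022  0.19668026] cm to target [-0.06  0.15  8.07]
```

View pics/w2.png

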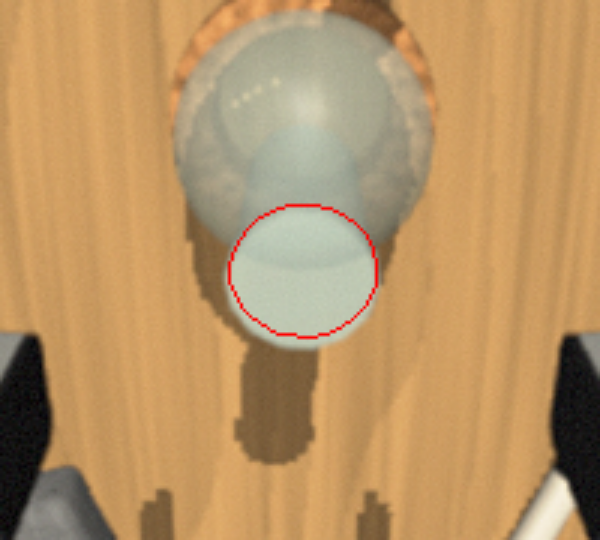

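The rim fits, about 1.5 mm off in y (axis ≈ (0.5037,-0.241)). I'll descend and close.

>>> carry_out:
  targets:
    - [[8.5,-0.2,0,1.5,0,0,0],[8.5,-0.2,0,3,0,0,0],[8.5,-0.2,0,4.5,0,0,0],[8.5,-0.2,0,6,0,0,0],[8.5,-0.2,0,7,0,0,0],[8.5,-0.2,0,7.7,0,0,0],[8.5,-0.2,0,8,0,0,0],[8.5,-0.2,0,8,0,0,0]]

```text
t: 3.2
position: [0.504, -0.2413, 0.1184]
orientation: [[0.003, 1.0, 0.0], [1.0, -0.003, -0.0], [-0.0, 0.0, -1.0]]
ft_force: [0.6, -0.1, 0.5]
opening: 0.0853
gripper_force: 0.0
```

>>> carry_out:
  targets:
    - [[6.5,0,0,0,0,0,0],[5,0,0,0,0,0,0],[4,0,0,0,0,0,0],[3.5,0,0,0,0,0,0],[3.2,0,0,0,0,0,0],[2.8,0,0,0,0,0,0],[2.5,0,0,0,0,0,0],[2.5,0,0,0,0,0,0]]

```text
t: 4.0
position: [0.5037, -0.2412, 0.1185]
orientation: [[0.003, 1.0, -0.001], [1.0, -0.003, -0.0], [-0.0, -0.001, -1.0]]
ft_force: [-3.2, -0.1, 3.7]
opening: 0.0285
gripper_force: 58.7
```

>>> carry_out:
  targets:
    - [[2.5,0,0,0,0,0,0],[2.5,0,0,0,0,0,0],[2.5,0,0,0,0,0,0],[2.5,0,0,0,0,0,0]]

```text
t: 4.4
position: [0.5038, -0.2412, 0.1184]
orientation: [[0.003, 1.0, -0.0], [1.0, -0.003, -0.0], [-0.0, -0.0, -1.0]]
ft_force: [-2.8, -0.0, 4.3]
opening: 0.0288
gripper_force: 58.7
```

>>> carry_out:
  targets:
    - [[2.2,0,0,-0.5,0,0,0],[2.2,0,0,-1.5,0,0,0],[2.2,0,0,-3,0,0,0],[2.2,0,0,-5,0,0,0],[2.2,0,0,-7,0,0,0],[2.2,0,0,-9,0,0,0],[2.2,0,0,-10.5,0,0,0],[2.2,0,0,-11,0,0,0]]

```text
t: 5.2
position: [0.5052, -0.2416, 0.2306]
orientation: [[0.003, 1.0, 0.004], [1.0, -0.003, -0.002], [-0.002, 0.004, -1.0]]
ft_force: [0.1, -0.5, -1.6]
opening: 0.0288
gripper_force: 59.2
```

```bash
cat > flask.py <<'E'
from h import *
s=state();p=np.array(s["position"]);R=np.array(s["orientation"]);print(p,s["opening"],s["ft_force"],s["t"])
for n in("scene","top"):
    im,d=grab_frame(n);c=get_calibration(n)
    cv2.imwrite(f"pics/{n}_last.png",im)
    v,u=np.mgrid[0:400,0:640];K=np.array(c["K"])
    X=np.dstack([(u-K[0,2])/K[0,0]*d,(v-K[1,2])/K[1,1]*d,d])[d>0];W=(X-np.array(c["t"]).ravel())@np.array(c["R"])
    b=np.array([p[0],p[1],p[2]-.067])
    h=W[np.abs(np.linalg.norm(W-b,axis=1)-.04)<.007]; h=h[h[:,2]<b[2]+.028]
    f=lambda q:np.linalg.norm(h-q,axis=1)-.04
    from scipy.optimize import least_squares
    r=least_squares(f,b,loss="soft_l1",f_scale=.001);print(n,len(h),"ball",r.x.round(4),"rel TCP",(r.x-p).round(4))
E
python3 flask.py
```

```text
[ 0.50523017 -0.24163701  0.23063496] 0.028829064174925607 [ 0.09839317 -0.50829661 -1.6329969 ] 5.2
scene 628 ball [ 0.5049 -0.2431  0.1633] rel TCP [-0.0004 -0.0014 -0.0673]
top 401 ball [ 0.5069 -0.2383  0.162 ] rel TCP [ 0.0017  0.0034 -0.0686]
```

>>> carry_out:
  targets:
    - [[2.2,0.7,0.1,0,0,0,0],[2.2,2,0.3,0,0,0,0],[2.2,4,0.6,0,0,0,0],[2.2,7,1,0,0,0,0],[2.2,10,1.5,0,0,0,0],[2.2,13,1.9,0,0,0,0],[2.2,16,2.4,0,0,0,0],[2.2,19,2.8,0,0,0,0]]

```text
t: 6.1
position: [0.5324, -0.0489, 0.2281]
orientation: [[0.002, 1.0, -0.0], [1.0, -0.002, 0.0], [0.0, -0.0, -1.0]]
ft_force: [0.1, 0.2, -2.3]
opening: 0.029
gripper_force: 59.4
```

>>> carry_out:
  targets:
    - [[2.2,3,0.5,0,0,0,0],[2.2,6,0.9,0,0,0,0],[2.2,9,1.3,0,0,0,0],[2.2,12,1.8,0,0,0,0],[2.2,15,2.2,0,0,0,0],[2.2,18,2.7,0,0,0,0],[2.2,21,3.1,0,0,0,0],[2.2,23.5,3.5,0,0,0,0]]

```text
t: 6.9
position: [0.5671, 0.1863, 0.2273]
orientation: [[0.002, 1.0, -0.002], [1.0, -0.002, 0.0], [0.0, -0.002, -1.0]]
ft_force: [0.9, -0.7, -1.3]
opening: 0.029
gripper_force: 59.4
```

>>> carry_out:
  targets:
    - [[2.2,2.5,0.4,0,0,0,0],[2.2,4.5,0.65,0,0,0,0],[2.2,5.8,0.85,0,0,0,0],[2.2,6.5,0.95,0,0,0,0],[2.2,6.7,0.95,0,0,0,0],[2.2,6.7,0.95,0,0,0,0],[2.2,6.7,0.95,0,0,0,0]]

```text
t: 7.6
position: [0.578, 0.2498, 0.2283]
orientation: [[0.004, 1.0, -0.0], [1.0, -0.004, -0.0], [-0.0, -0.0, -1.0]]
ft_force: [-0.2, -0.8, -1.5]
opening: 0.0287
gripper_force: 59.3
```

```bash
cat >> flask.py <<'E'
c=get_calibration("wrist");im,d=grab_frame("wrist");cv2.imwrite("pics/w3.png",im)
Rc=np.array(c["R"]);t=np.array(c["t"]).ravel();K=np.array(c["K"])
v,u=np.mgrid[0:400,0:640];dx,dy=(u-K[0,2])/K[0,0],(v-K[1,2])/K[1,1];th=np.hypot(dx,dy)+1e-9
X=np.dstack([np.tan(th)*dx/th*d,np.tan(th)*dy/th*d,d])[(d>0)&(th<1.4)];W=(X-t)@Rc
h=W[(abs(W[:,2]-.066)<.004)&(np.hypot(W[:,0]-.578,W[:,1]-.251)<.05)]
f=lambda q:np.hypot(h[:,0]-q[0],h[:,1]-q[1])-.0335
if len(h)>20: print("wrist ring",len(h),least_squares(f,[.578,.251],loss="soft_l1",f_scale=.001).x.round(4), h.max(0)-h.min(0))
for a,r0,off in (("ball",.04,None),):
    b=np.array([p[0],p[1],p[2]-.067]);g=W[np.abs(np.linalg.norm(W-b,axis=1)-.04)<.007]
    if len(g)>20: print("wrist ball",len(g),least_squares(lambda q:np.linalg.norm(g-q,axis=1)-.04,b,loss="soft_l1",f_scale=.001).x.round(4))
E
python3 flask.py
```

```text
[0.57795725 0.24983865 0.22827321] 0.028664642227545792 [-0.18119848 -0.79422476 -1.47986096] 7.6
scene 827 ball [0.5775 0.2487 0.1602] rel TCP [-0.0005 -0.0011 -0.068 ]
top 390 ball [0.5799 0.2537 0.1607] rel TCP [ 0.0019  0.0038 -0.0676]
wrist ring 643 [0.577  0.2494] [0.07177646 0.03088306 0.00595234]
wrist ball 7687 [0.5784 0.2486 0.1609]
```

View pics/w3.png

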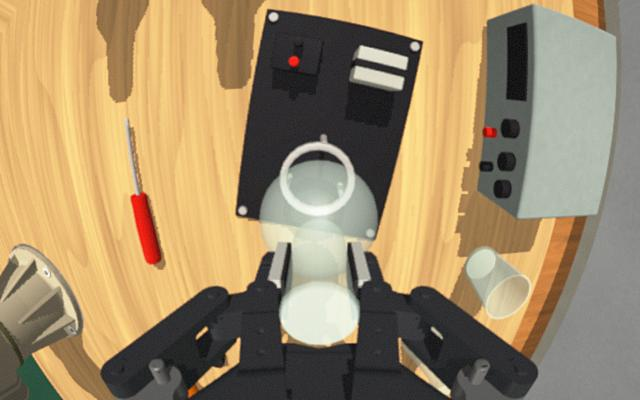

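The ball and ring centres agree within about 1.5 mm in all three cameras: the ring is seen through the ball at wrist (317,178). I'll lower about 6.7 cm, slowly at the end.

>>> carry_out:
  targets:
    - [[2.2,0,-0.05,1,0,0,0],[2.2,0,-0.05,2.3,0,0,0],[2.2,0,-0.05,3.6,0,0,0],[2.2,0,-0.05,4.7,0,0,0],[2.2,0,-0.05,5.5,0,0,0],[2.2,0,-0.05,5.9,0,0,0],[2.2,0,-0.05,6.1,0,0,0],[2.2,0,-0.05,6.1,0,0,0]]

```text
t: 8.55
position: [0.5776, 0.2507, 0.1672]
orientation: [[0.003, 1.0, 0.0], [1.0, -0.003, -0.0], [-0.0, 0.0, -1.0]]
ft_force: [-0.1, -0.3, -0.9]
opening: 0.0289
gripper_force: 59.3
```

>>> carry_out:
  targets:
    - [[2.2,0,0,0.1,0,0,0],[2.2,0,0,0.2,0,0,0],[2.2,0,0,0.3,0,0,0],[2.2,0,0,0.4,0,0,0],[2.2,0,0,0.4,0,0,0]]

```text
t: 9.05
position: [0.5774, 0.2506, 0.1631]
orientation: [[0.003, 1.0, -0.0], [1.0, -0.003, -0.0], [-0.0, -0.0, -1.0]]
ft_force: [1.2, -0.2, -1.6]
opening: 0.0288
gripper_force: 59.3
```

>>> carry_out:
  targets:
    - [[2.2,0,0,0.1,0,0,0],[2.2,0,0,0.1,0,0,0]]

```text
t: 9.25
position: [0.5775, 0.2506, 0.1621]
orientation: [[0.003, 1.0, -0.0], [1.0, -0.003, -0.0], [-0.0, -0.0, -1.0]]
ft_force: [-0.6, -0.2, -1.0]
opening: 0.0286
gripper_force: 59.3
```

>>> carry_out:
  targets:
    - [[2.2,0,0,0.1,0,0,0],[2.2,0,0,0.1,0,0,0]]

```text
t: 9.45
position: [0.5774, 0.2506, 0.1611]
orientation: [[0.003, 1.0, -0.0], [1.0, -0.003, -0.0], [-0.0, -0.0, -1.0]]
ft_force: [0.4, -0.1, -1.8]
opening: 0.029
gripper_force: 59.3
```

>>> carry_out:
  targets:
    - [[2.2,0,0,0.07,0,0,0],[2.2,0,0,0.07,0,0,0]]

```text
t: 9.65
position: [0.5775, 0.2506, 0.1606]
orientation: [[0.003, 1.0, 0.0], [1.0, -0.003, -0.0], [-0.0, 0.0, -1.0]]
ft_force: [0.4, -0.1, -0.4]
opening: 0.029
gripper_force: 59.3
```

>>> carry_out:
  targets:
    - [[2.2,0,0,0.05,0,0,0],[2.2,0,0,0.05,0,0,0]]

```text
t: 9.85
position: [0.5776, 0.2506, 0.1604]
orientation: [[0.003, 1.0, 0.0], [1.0, -0.003, -0.0], [-0.0, 0.0, -1.0]]
ft_force: [-0.4, -0.9, 0.8]
opening: 0.0288
gripper_force: 59.3
```

>>> carry_out:
  targets:
    - [[2.2,0,0,0.05,0,0,0],[2.2,0,0,0.05,0,0,0]]

```text
t: 10.05
position: [0.5776, 0.2506, 0.1603]
orientation: [[0.003, 1.0, 0.001], [1.0, -0.003, 0.0], [0.0, 0.001, -1.0]]
ft_force: [-1.7, -0.7, 3.4]
opening: 0.0287
gripper_force: 59.4
```

```bash
python3 flask.py; python3 -c "
from station import *
import numpy as np
s=state();print(np.round(s['moment'],2),s['ft_force'])"
```

```text
[0.57760647 0.25063851 0.16025396] 0.028653485076698595 [-1.6546858  -0.70557919  3.39415782] 10.05
scene 783 ball [0.5777 0.2496 0.0913] rel TCP [ 0.0001 -0.0011 -0.069 ]
top 376 ball [0.5793 0.2532 0.0905] rel TCP [ 0.0017  0.0025 -0.0697]
wrist ring 139 [0.5769 0.2522] [0.04815896 0.01173394 0.00517272]
wrist ball 7822 [0.578  0.2496 0.0925]
[-0.17  0.42 -0.  ] [-2.26450861 -1.34759761  6.10042625]
```

>>> carry_out:
  targets:
    - [[2.2,0.03,-0.07,0,0,0,0],[2.2,0.03,-0.07,0,0,0,0]]

```text
t: 10.4
position: [0.5773, 0.2508, 0.1601]
orientation: [[0.003, 1.0, 0.002], [1.0, -0.003, -0.0], [-0.0, 0.002, -1.0]]
ft_force: [-0.3, -1.8, 5.8]
opening: 0.0287
gripper_force: 59.5
```

>>> carry_out:
  targets:
    - [[2.9,0,0,0,0,0,0],[3.0,0,0,0,0,0,0],[3.1,0,0,0,0,0,0],[3.3,0,0,0,0,0,0],[3.6,0,0,0,0,0,0],[4,0,0,0,0,0,0]]

```text
t: 11.0
position: [0.5767, 0.251, 0.1592]
orientation: [[0.003, 1.0, -0.0], [1.0, -0.003, -0.0], [-0.0, -0.0, -1.0]]
ft_force: [0.6, -1.1, -0.2]
opening: 0.0401
gripper_force: 0.0
```

```bash
python3 flask.py
```

```text
[0.5767197  0.250972   0.15919801] 0.04007095773221204 [ 0.64552702 -1.11910585 -0.24597708] 11.0
scene 783 ball [0.5769 0.2489 0.0904] rel TCP [ 0.0001 -0.002  -0.0688]
top 358 ball [0.5784 0.2528 0.0902] rel TCP [ 0.0016  0.0018 -0.069 ]
wrist ring 193 [0.5772 0.2521] [0.05327741 0.0123205  0.00499815]
wrist ball 8350 [0.5771 0.249  0.0919]
```

>>> carry_out:
  targets:
    - [[5,0,0,0,0,0,0],[6,0,0,0,0,0,0],[7,0,0,0,0,0,0],[7,0,0,0,0,0,0],[7,0,0,-1,0,0,0],[7,0,0,-2.5,0,0,0],[7,0,0,-5,0,0,0],[7,0,0,-8,0,0,0]]

```text
t: 11.95
position: [0.5762, 0.2508, 0.2401]
orientation: [[0.003, 1.0, -0.002], [1.0, -0.003, -0.001], [-0.001, -0.002, -1.0]]
ft_force: [0.8, -0.0, -0.3]
opening: 0.0701
gripper_force: 0.0
```

>>> carry_out:
  targets:
    - [[7,0,0,-3,0,0,0],[7,0,0,-6,0,0,0],[7,0,0,-8,0,0,0],[7,-4,0,-8,0,0,0],[7,-8,0,-8,0,0,0],[7,-12,0,-8,0,0,0],[7,-15,0,-8,0,0,0],[7,-15,0,-8,0,0,0]]

```text
t: 12.75
position: [0.5765, 0.0976, 0.3207]
orientation: [[0.008, 1.0, 0.001], [1.0, -0.008, -0.001], [-0.001, 0.001, -1.0]]
ft_force: [0.5, -0.1, -0.2]
opening: 0.0702
gripper_force: 0.0
```

```bash
python3 - <<'E'
from h import *
from scipy.optimize import least_squares
for n in("scene","top"):
    im,d=grab_frame(n);c=get_calibration(n);cv2.imwrite(f"pics/{n}9.png",im)
    v,u=np.mgrid[0:400,0:640];K=np.array(c["K"])
    X=np.dstack([(u-K[0,2])/K[0,0]*d,(v-K[1,2])/K[1,1]*d,d])[d>0];W=(X-np.array(c["t"]).ravel())@np.array(c["R"])
    b=np.array([.578,.251,.093]);h=W[(np.abs(np.linalg.norm(W-b,axis=1)-.04)<.006)&(W[:,2]>.075)&(W[:,2]<.12)]
    print(n,least_squares(lambda q:np.linalg.norm(h-q,axis=1)-.04,b,loss="soft_l1",f_scale=.001).x.round(4))
    r=W[(abs(W[:,2]-.191)<.006)&(np.hypot(W[:,0]-.578,W[:,1]-.251)<.03)];print(" rim",r.mean(0).round(4),len(r))
    if n=="scene": a=im[180:330,340:540]
    else: e=im[120:270,130:330]
cv2.imwrite("pics/end.png",cv2.resize(np.hstack([a,e]),None,fx=2,fy=2));print(state()["t"])
E
```

```text
scene [0.5763 0.2488 0.0915]
 rim [0.5775 0.247  0.1918] 235
top [0.578 0.251 0.093]
 rim [nan nan nan] 0
12.85<stdin>:9: RuntimeWarning: Mean of empty slice.
  ret = um.true_divide(
```

View pics/end.png

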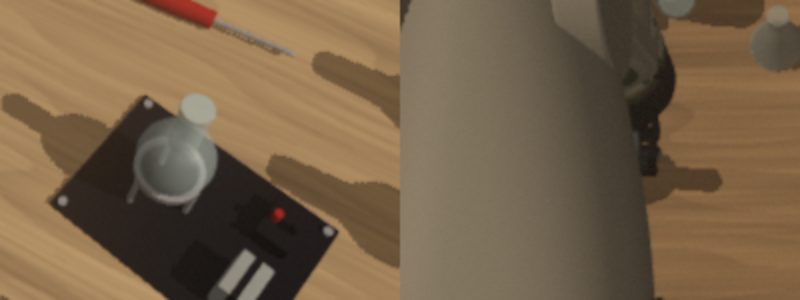

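The flask is seated in the ring: ball at z≈0.092, rim within about 2 mm of being over it (about 1° of tilt), and the arm is clear. The small flask was never touched.

```bash
python3 -c "
from station import *
print(hand_in())"
```

```text
the job is handed in; nothing more can be done
None
```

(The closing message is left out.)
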